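# Put the bracelet stand in order on the dressing table

### The arm

A 6-joint arm with a two-finger parallel gripper is mounted at the origin on the work surface. World frame = base frame: x ahead of the robot, y to its left, z up, the work surface at z = 0. Lengths are in mm, angles in rad, forces in N, time in s.
With the tool pointing down it reaches from about 400 to 825 mm from the base axis. Payload 7 kg.
Tool frame: the origin (TCP) lies at the very end of the fingers, on their centre line; the grasp point (between the pads) lies 19 mm behind it (manip.tcp_to_grasp is the distance from the TCP to the grasp point, in mm); z points along the fingers, y is the line along which they close (so a half turn about z gives the same grasp; the last joint's range is limited). The gripper opens to 85 mm and grips with 20 to 120 N. Pads are 22 mm wide; open, the fingers measure 114 mm over their backs; the gripper's body (76 mm by 85 mm) begins 54 mm behind the grasp point. The pads swing forward as they close: fully open they stand 13 mm farther back than shut.
Start: joints at [1.418, 0.359, 0.012, 0, -1.224, -0.288], TCP at [288.003, 610.45, 231.302] pointing down, gripper open.
Joint ranges: [-3.07, 3.07], [-1.43, 2.12], [-1.02, 1.25], [-3.03, 1.67], [-3.05, -0], [-3.03, 3.03]. Speed limits (rad/s): [2.39, 2.39, 3.01, 3.14, 3.14, 3.14].

### API

Orientations are given as a 3x3 rotation matrix whose columns are the frame's x, y, z axes.
In Python, from plant import read_state, cams, hand_in, manip gives the robot as it stands.
- The arm moves only by the tool move_arm, never from a script. Its argument "steps" is a list that holds one entry, the list of rows, each a list of 7 numbers: the turn, a rotation vector about the world's x, y, z in degrees, then the shift along the world's x, y, z in m, then the closure, from -1 (fully open) to 1 (shut). In form: [[[ax, ay, az, x, y, z, gripper], ...]]. A call has 1 to 5 rows; each row is the pose to reach, as a shift and turn from the pose commanded when the call began; what a row does not reach only later rows make up. A row lasts 1/12 s, in which the tool goes at most 41.7 mm and 7.16 degrees, less where a joint would pass 70% of its speed; a pose out of reach is approached as far as the arm can. A call with a gripper value outside its range is refused whole. The fingers move at their own pace and stop on an object; "grip_force" is the grip in N (left out, the last holds). Time passes only in rows, so rows that repeat a pose let the fingers close. It gives the time, the measured TCP pose, the force, the opening and the grip force at its end, in the units of the state.
- read_state(): the state, without advancing time (a new reading comes with each control period).
- cams.grab_frame(name): name is "scene" or "top"; returns (picture, depth): 420x560x3 uint8, blue, green, red; 420x560 float32, mm along the optical axis (not along the pixel's ray), 0 where there is no reading.
- cams.camera_params(name): a dict with "fx", "fy", "cx", "cy" (pixels), "rvec" (rotation vector, rad) and "tvec" (3), from world to camera coordinates, as OpenCV has them. Camera axes: x right, y down, z forward; pixel columns grow to the right and rows downward; lengths in mm; the calibration is good to about 2 mm. A picture is of the moment at which its call begins. camera_params takes no time and is no camera call.
- hand_in(): hands the job in; it is judged then, once.
The state is a dict: "time": time; "qpos": joint angles; "joint_velocities": joint speeds; "effort": joint torques, N m; "tcp_pos": TCP position; "tcp_rot": TCP orientation; "contact_force": force on the tool from outside, world axes, zero at the start; "moment": the same for the moment, N m; "grip_width": finger opening in mm; "grip_force": force on a finger pad.
Only numpy, scipy, OpenCV 4.12 (cv2) and the standard library are available. Lean on these libraries where they do the work, as an engineer would, in place of code of your own. Each camera call takes 0.05 s, during which the arm holds its last target. There are 200 camera calls.

### The job

The watch bar and the bangle bar have been put back in each other's places on the bracelet stand: swap them, and lay every loose bar that is on the table into one of the other places, so that each bar rests level with both its necks down in facing notches. Do not knock the other things on the table about.

Things in the scene. Friction and masses are not known exactly. Their poses are not given: they have to be found in the camera images.
- stand: pale wooden bracelet stand, fixed: base board 236 x 400 x 14 mm, two upright cheeks 380 mm long, 14 mm thick, 82 mm tall, centred 105 mm either side of the middle. Each has five open-topped 90-degree V notches 36 mm wide, 18 mm deep, 76 mm apart; facing notches make one place for a bar. Origin: middle of the underside; x along a seated bar, y along the row of places, z up
- watch_bar: bar with charcoal pads and two wristwatches; starts in place 1 or 4. All bars alike: dark dowel, 16 mm thick, 268 mm long; from the middle each half has 30 mm bare waist (grip here), a pad 60 mm long, 40 mm thick, 30 mm bare neck (rests in a notch), an end block 46 mm square, 14 mm thick. Origin: middle of the axis; x along the dowel. Axis 23 mm up when on the table. About 0.26 kg
- bangle_bar: bar with cream pads and six gold bangles fixed on them; starts in the other one of places 1 and 4. About 0.24 kg; shape, origin and axes as the watch bar
- cuff_bar: bar with grey pads and two wide steel cuffs fixed on them; if present, lies loose on the table. About 0.24 kg; shape, origin and axes as the watch bar
- bead_bar: bar with grey pads and four blue bead bracelets fixed on them; if present, lies loose on the table. About 0.22 kg; shape, origin and axes as the watch bar
- leather_bar: bar with grey pads and four dark red leather bands fixed on them; if present, lies loose on the table. About 0.22 kg; shape, origin and axes as the watch bar
- place1 (a point): place 1 of the stand: where the middle of a bar's axis is when it is seated there, 75 mm above the table, midway between the cheeks; axes as the stand's. A seated bar can shift 8 mm either way along its axis. Places 1 to 5 run in the direction of the stand's +y.
- place2 (a point): place 2 of the stand: where the middle of a bar's axis is when it is seated there, 75 mm above the table, midway between the cheeks; axes as the stand's. A seated bar can shift 8 mm either way along its axis.
- place3 (a point): place 3 of the stand: where the middle of a bar's axis is when it is seated there, 75 mm above the table, midway between the cheeks; axes as the stand's. A seated bar can shift 8 mm either way along its axis.
- place4 (a point): place 4 of the stand: where the middle of a bar's axis is when it is seated there, 75 mm above the table, midway between the cheeks; axes as the stand's. A seated bar can shift 8 mm either way along its axis.
- place5 (a point): place 5 of the stand: where the middle of a bar's axis is when it is seated there, 75 mm above the table, midway between the cheeks; axes as the stand's. A seated bar can shift 8 mm either way along its axis.
- vase: green glass vase with eucalyptus, 72 mm wide, 215 mm tall with its stems, at the table's far side; bystander, leave it alone; origin at the centre of its underside
- ring_dish: small white ceramic dish, 72 mm wide, 22 mm tall, between the stand and the loose bars; bystander, leave it alone; origin at the centre of its underside
- perfume: pink square perfume bottle with black cap, 34 x 56 x 102 mm, at the table's far side; bystander, leave it alone; origin at the centre of its underside
- candle: amber glass candle jar, 74 mm wide, 80 mm tall, at the table's far side; bystander, leave it alone; origin at the centre of its underside
- cream_jar: white cream jar, 56 mm wide, 45 mm tall, near the robot on its left; bystander, leave it alone; origin at the centre of its underside
- hairbrush: wooden hairbrush, 215 mm long, 26 mm tall, near the robot on its right; origin at its underside; bystander, leave it alone

How it is judged (in metres and radians):
At the end, for the whole second after the job is handed in: Watch bar and bangle bar seated in each other's starting places, each loose bar seated in place 2, 3 or 5. Seated: middle within 14 mm of the place's point (seen from above) and 5 mm in height, axis within 0.06 rad of the stand's x and 0.04 rad of level; all at rest (((horizontal distance between watch_bar and place1 below 0.014 m and z of watch_bar in the frame of stand between 0.07 and 0.08 m and angle between the x axis of each of watch_bar, bangle_bar and the x axis of stand, either way round below 0.06 rad and angle between watch_bar's own x axis and vertical between 1.53 and 1.612 rad and horizontal distance between bangle_bar and place4 below 0.014 m and z of bangle_bar in the frame of stand between 0.07 and 0.08 m and angle between bangle_bar's own x axis and vertical between 1.53 and 1.612 rad) or (horizontal distance between watch_bar and place4 below 0.014 m and z of watch_bar in the frame of stand between 0.07 and 0.08 m and angle between the x axis of each of watch_bar, bangle_bar and the x axis of stand, either way round below 0.06 rad and angle between watch_bar's own x axis and vertical between 1.53 and 1.612 rad and horizontal distance between bangle_bar and place1 below 0.014 m and z of bangle_bar in the frame of stand between 0.07 and 0.08 m and angle between bangle_bar's own x axis and vertical between 1.53 and 1.612 rad)) and distance of each of watch_bar, bangle_bar from where it was at the start of the episode above 0.15 m and ((horizontal distance between cuff_bar and place2 below 0.014 m and z of cuff_bar in the frame of stand between 0.07 and 0.08 m and angle between the x axis of cuff_bar and the x axis of stand, either way round below 0.06 rad and angle between cuff_bar's own x axis and vertical between 1.53 and 1.612 rad) or (horizontal distance between cuff_bar and place3 below 0.014 m and z of cuff_bar in the frame of stand between 0.07 and 0.08 m and angle between the x axis of cuff_bar and the x axis of stand, either way round below 0.06 rad and angle between cuff_bar's own x axis and vertical between 1.53 and 1.612 rad) or (horizontal distance between cuff_bar and place5 below 0.014 m and z of cuff_bar in the frame of stand between 0.07 and 0.08 m and angle between the x axis of cuff_bar and the x axis of stand, either way round below 0.06 rad and angle between cuff_bar's own x axis and vertical between 1.53 and 1.612 rad)) and ((horizontal distance between bead_bar and place2 below 0.014 m and z of bead_bar in the frame of stand between 0.07 and 0.08 m and angle between the x axis of bead_bar and the x axis of stand, either way round below 0.06 rad and angle between bead_bar's own x axis and vertical between 1.53 and 1.612 rad) or (horizontal distance between bead_bar and place3 below 0.014 m and z of bead_bar in the frame of stand between 0.07 and 0.08 m and angle between the x axis of bead_bar and the x axis of stand, either way round below 0.06 rad and angle between bead_bar's own x axis and vertical between 1.53 and 1.612 rad) or (horizontal distance between bead_bar and place5 below 0.014 m and z of bead_bar in the frame of stand between 0.07 and 0.08 m and angle between the x axis of bead_bar and the x axis of stand, either way round below 0.06 rad and angle between bead_bar's own x axis and vertical between 1.53 and 1.612 rad)) and ((horizontal distance between leather_bar and place2 below 0.014 m and z of leather_bar in the frame of stand between 0.07 and 0.08 m and angle between the x axis of leather_bar and the x axis of stand, either way round below 0.06 rad and angle between leather_bar's own x axis and vertical between 1.53 and 1.612 rad) or (horizontal distance between leather_bar and place3 below 0.014 m and z of leather_bar in the frame of stand between 0.07 and 0.08 m and angle between the x axis of leather_bar and the x axis of stand, either way round below 0.06 rad and angle between leather_bar's own x axis and vertical between 1.53 and 1.612 rad) or (horizontal distance between leather_bar and place5 below 0.014 m and z of leather_bar in the frame of stand between 0.07 and 0.08 m and angle between the x axis of leather_bar and the x axis of stand, either way round below 0.06 rad and angle between leather_bar's own x axis and vertical between 1.53 and 1.612 rad)) and linear speed of each of watch_bar, bangle_bar, cuff_bar, bead_bar, leather_bar below 0.02 m/s); the robot touches nothing.
It fails at once if one of the other things on the table is shifted by more than 5 cm (distance of any of vase, ring_dish, perfume, candle, cream_jar, hairbrush from where it was at the start of the episode above 0.05 m).
It fails at once if one of the other things on the table is tipped over (angle between any of vase, ring_dish, perfume, candle, cream_jar, hairbrush's own z axis and vertical above 0.6 rad).
Of cuff_bar, bead_bar, leather_bar only 2 to 3 are there at a start; the rules pass over those that are not, and their reading is None.
At some moment in a run one of cuff_bar, bead_bar, leather_bar may be knocked a few centimetres aside while the robot is not near it.
Once in a run the grip may slacken for a moment while it holds something.
It also fails if it takes over 210 s, if anything falls off the work surface, if the arm or the gripper's body presses on something with over 40 N, if the wrist force passes 120 N, or if a joint passes its speed limit or range.

## Working session

There is one attempt and no reset: what is moved stays moved. The work goes in short steps, Python scripts to look and compute and a tool call to move; the robot and the scene stay as the last step left them, time stands still between calls to the robot, and variables do not carry over. Pictures are saved under pics/ and viewed, at most 14 in all, crops included, and the job is handed in when it is done.

Besides the shell and the picture viewer there is one more tool, called after ">>>" as name([rows], argument=value, ...), one row to a line, values as JSON. move_arm: Moves the arm, as the interface text tells. Its arguments: {"type":"object","properties":{"steps":{"type":"array"},"grip_force":{"type":"number"}},"required":["steps"]}

```bash
mkdir -p pics; ls
python3 - <<'E'
from plant import read_state, cams, manip
import cv2,numpy as np
s=read_state();print({k:np.round(v,3).tolist() for k,v in s.items()})
print(manip.tcp_to_grasp)
for n in("top","scene"):
    p,d=cams.grab_frame(n);cv2.imwrite(f"pics/{n}0.png",p);np.save(f"{n}0.npy",d)
    print(n,cams.camera_params(n))
E
```

```text
pics
{'time': 0.0, 'qpos': [1.418, 0.359, 0.011, -0.0, -1.224, -0.288], 'joint_velocities': [-0.001, 0.001, 0.001, 0.001, -0.0, -0.0], 'effort': [-0.002, -58.331, 29.341, 6.937, -0.006, -0.0], 'tcp_pos': [287.812, 610.004, 230.35], 'tcp_rot': [[0.904, -0.427, -0.001], [-0.427, -0.904, -0.002], [0.0, 0.002, -1.0]], 'contact_force': [0.207, -0.23, -0.301], 'moment': [0.011, 0.009, 0.006], 'grip_force': 0.0, 'grip_width': 85.313}
18.700000000000003
top {'fx': 519.5210142242107, 'fy': 519.5210142242107, 'cx': 278.76602181499794, 'cy': 213.6560637318567, 'rvec': array([ 2.13116243, -2.17864296,  0.11917387]), 'tvec': array([  -7.25763106,  521.4042213 , 1514.25342875])}
scene {'fx': 460.9960748938644, 'fy': 460.9960748938644, 'cx': 278.82650917344444, 'cy': 213.01549078547444, 'rvec': array([ 1.84049351,  1.77344856, -0.63881299]), 'tvec': array([ 1.05840934e+00, -3.28019178e+02,  1.76639959e+03])}
```

View pics/top0.png

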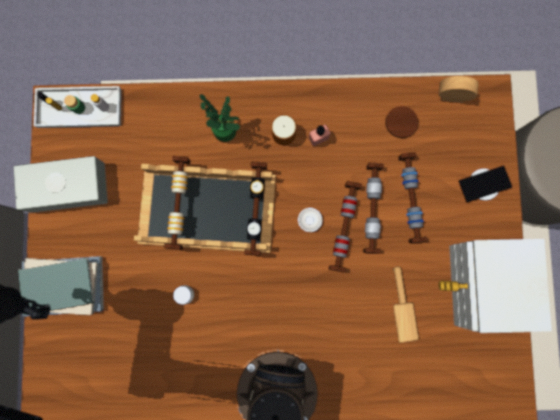

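View pics/scene0.png

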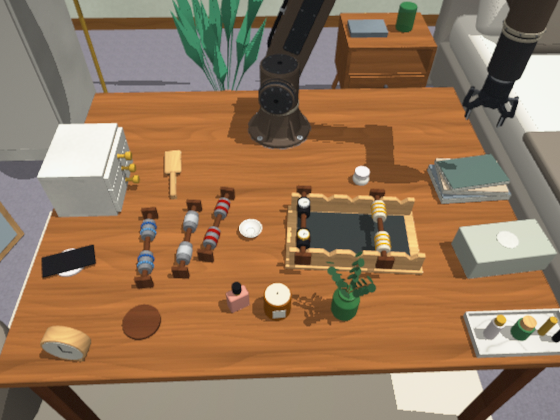

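The top view shows the stand at left, with the bangle bar at about u=178 (place 4) and the watch bar at about u=257 (place 1). The loose bars are leather (345,227), cuff (374,208) and bead (412,198). The dish is at (310,220) and the vase at (223,125). The scene view agrees.

```bash
cat > h.py <<'E'
from plant import read_state, cams
import cv2,numpy as np
def cloud(n="top",save=None):
    p,d=cams.grab_frame(n);c=cams.camera_params(n)
    if save: cv2.imwrite(save,p)
    R=cv2.Rodrigues(c["rvec"])[0];v,u=np.mgrid[:420,:560]
    P=np.stack([(u-c["cx"])/c["fx"]*d,(v-c["cy"])/c["fy"]*d,d],-1)
    W=(P-np.ravel(c["tvec"]))@R
    W[d==0]=np.nan
    return p,W
def comps(W,zlo,zhi,roi=None,amin=60,k=0):
    m=((W[...,2]>zlo)&(W[...,2]<zhi)).astype(np.uint8)
    if roi: 
        x0,x1,y0,y1=roi; m&=((W[...,0]>x0)&(W[...,0]<x1)&(W[...,1]>y0)&(W[...,1]<y1)).astype(np.uint8)
    if k: m=cv2.morphologyEx(m,cv2.MORPH_CLOSE,np.ones((k,k),np.uint8))
    n,l,st,_=cv2.connectedComponentsWithStats(m)
    out=[]
    for i in range(1,n):
        if st[i,4]<amin: continue
        q=W[(l==i)];q=q[~np.isnan(q[:,0])]
        (cx,cy),(w,h),a=cv2.minAreaRect(q[:,:2].astype(np.float32))
        if w<h: w,h,a=h,w,a+90
        a=(a+90)%180-90
        out.append((st[i,4],cx,cy,w,h,a,np.percentile(q[:,2],95),i))
    return out,l
def show(o):
    for r in o: print(*["%.1f"%x for x in r])
E
python3 - <<'E'
from h import *
p,W=cloud()
t=W[300:330,230:330,2];print("table z",np.nanmedian(W[330:345,160:220,2]))
R=(200,900,-450,480)
print("all>12");show(comps(W,12,300,R)[0])
print("seated>87");show(comps(W,87,130,R)[0])
print("cheeks");show(comps(W,74,86,R,30)[0])
o,l=comps(W,10,300,R,4000)
E
```

```text
table z 0.7738564652676239
all>12
1022.0 789.1 137.7 106.4 100.5 -89.2 214.6 1.0
80.0 854.3 472.7 89.1 12.7 -0.9 28.1 2.0
498.0 800.5 -400.3 98.0 96.4 -10.9 19.9 10.0
602.0 771.3 -37.6 73.4 71.9 -1.2 87.2 12.0
299.0 756.7 -143.5 56.4 36.2 -63.9 105.5 18.0
997.0 561.9 -416.4 268.1 48.0 4.1 49.0 30.0
9958.0 547.2 198.2 402.8 268.5 84.6 97.8 31.0
986.0 533.2 -298.7 268.4 47.0 -4.6 49.1 34.0
953.0 480.7 -212.5 269.0 45.6 -13.2 49.4 40.0
272.0 503.3 -109.4 69.7 68.4 44.8 26.5 44.0
616.0 278.4 -371.7 162.4 59.8 6.1 32.0 66.0
287.0 290.3 266.0 51.9 50.5 59.3 50.7 72.0
seated>87
96.0 786.2 137.5 56.4 32.2 -10.1 128.9 2.0
75.0 756.3 -144.0 25.5 23.6 -3.6 107.0 14.0
87.0 681.0 264.1 45.9 14.3 83.7 102.8 34.0
83.0 659.2 36.3 44.1 14.5 83.5 104.1 35.0
235.0 614.6 269.1 61.9 39.4 -3.3 100.6 50.0
248.0 591.4 43.3 67.2 37.8 -1.0 106.9 66.0
239.0 493.9 278.9 62.7 41.0 -10.1 99.6 77.0
248.0 471.8 54.2 68.7 35.4 -5.3 106.5 79.0
85.0 428.9 286.2 45.1 14.4 85.8 103.7 98.0
80.0 407.3 59.8 42.7 14.6 88.6 103.7 115.0
cheeks
413.0 771.9 -37.1 72.2 70.6 -1.2 85.6 2.0
86.0 759.6 147.5 59.4 23.8 82.9 84.8 4.0
229.0 665.6 263.7 135.3 38.8 85.7 85.3 9.0
47.0 663.0 364.2 31.0 13.9 -89.5 84.3 11.0
179.0 634.6 54.6 101.3 38.2 -79.9 85.5 12.0
94.0 644.1 152.8 58.9 15.9 84.8 85.7 15.0
116.0 554.7 41.6 101.0 23.7 -16.1 85.3 27.0
104.0 556.2 274.5 60.5 18.8 1.1 85.4 32.0
215.0 451.1 283.6 138.5 28.9 84.6 85.4 54.0
50.0 454.4 384.3 28.6 13.6 82.6 85.3 56.0
181.0 430.1 73.6 103.8 29.0 87.4 85.4 58.0
86.0 435.4 170.2 61.2 13.9 85.3 84.6 59.0
```

>>> move_arm([
  [[0,0,4,0.016,-0.037,0,-0.3],[0,0,8,0.032,-0.074,0,-0.3],[0,0,12,0.048,-0.111,0,-0.3],[0,0,16,0.064,-0.148,0,-0.3],[0,0,20,0.08,-0.185,0,-0.3]],
], grip_force=60)

```text
time: 0.57
tcp_pos: [368.2, 423.5, 231.0]
tcp_rot: [[0.996, -0.088, -0.0], [-0.088, -0.996, -0.0], [-0.0, 0.0, -1.0]]
contact_force: [0.9, 0.6, 0.4]
grip_width: 55.6
grip_force: 0.0
```

>>> move_arm([
  [[0,0,0,0.016,-0.037,0,-0.3],[0,0,0,0.032,-0.074,0,-0.3],[0,0,0,0.048,-0.111,0,-0.3],[0,0,0,0.064,-0.148,0,-0.3],[0,0,0,0.08,-0.185,0,-0.3]],
])

```text
time: 0.98
tcp_pos: [448.2, 238.5, 231.4]
tcp_rot: [[0.996, -0.091, 0.0], [-0.091, -0.996, 0.0], [0.0, -0.0, -1.0]]
contact_force: [0.7, 0.1, -0.7]
grip_width: 55.6
grip_force: 0.0
```

>>> move_arm([
  [[0,0,0,0.016,-0.037,0,-0.3],[0,0,0,0.032,-0.074,0,-0.3],[0,0,0,0.048,-0.111,0,-0.3],[0,0,0,0.064,-0.148,0,-0.3],[0,0,0,0.08,-0.185,0,-0.3]],
])

```text
time: 1.4
tcp_pos: [528.2, 53.5, 231.4]
tcp_rot: [[0.996, -0.091, 0.0], [-0.091, -0.996, 0.0], [0.0, -0.0, -1.0]]
contact_force: [1.3, 0.7, -0.1]
grip_width: 55.3
grip_force: 0.0
```

>>> move_arm([
  [[0,0,0,0.005,-0.0055,-0.01,-0.3],[0,0,0,0.005,-0.0055,-0.04,-0.3],[0,0,0,0.005,-0.0055,-0.075,-0.3],[0,0,0,0.005,-0.0055,-0.105,-0.3],[0,0,0,0.005,-0.0055,-0.13,-0.3]],
])

```text
time: 1.82
tcp_pos: [532.0, 49.4, 99.0]
tcp_rot: [[0.996, -0.093, -0.002], [-0.093, -0.996, -0.0], [-0.002, 0.0, -1.0]]
contact_force: [0.7, -0.1, -0.5]
grip_width: 55.7
grip_force: 0.0
```

>>> move_arm([
  [[0,0,0,0,0,-0.015,-0.3],[0,0,0,0,0,-0.03,-0.3],[0,0,0,0,0,-0.043,-0.3],[0,0,0,0,0,-0.043,-0.3],[0,0,0,0,0,-0.043,-0.3]],
])

```text
time: 2.23
tcp_pos: [532.5, 49.8, 57.7]
tcp_rot: [[0.996, -0.091, -0.002], [-0.091, -0.996, -0.001], [-0.002, 0.001, -1.0]]
contact_force: [-0.1, -0.0, 1.1]
grip_width: 55.6
grip_force: 0.0
```

>>> move_arm([
  [[0,0,0,0,0,0,1],[0,0,0,0,0,0,1],[0,0,0,0,0,0,1],[0,0,0,0,0,0,1],[0,0,0,0,0,0,1]],
])

```text
time: 2.65
tcp_pos: [533.4, 49.6, 59.4]
tcp_rot: [[0.996, -0.091, 0.001], [-0.091, -0.996, -0.0], [0.001, 0.0, -1.0]]
contact_force: [-1.1, -3.6, 6.3]
grip_width: 13.9
grip_force: 58.5
```

>>> move_arm([
  [[0,0,0,0,0,0,1],[0,0,0,0,0,0,1],[0,0,0,0,0,0.005,1],[0,0,0,0,0,0.012,1],[0,0,0,0,0,0.025,1]],
])

```text
time: 3.07
tcp_pos: [531.8, 49.7, 82.7]
tcp_rot: [[0.996, -0.092, -0.003], [-0.092, -0.996, -0.0], [-0.002, 0.001, -1.0]]
contact_force: [0.5, -0.0, -3.1]
grip_width: 13.9
grip_force: 58.6
```

>>> move_arm([
  [[0,0,0,0,0,0.03,1],[0,0,0,0.001,0.015,0.05,1],[0,0,0,0.003,0.05,0.05,1],[0,0,0,0.006,0.085,0.05,1],[0,0,0,0.008,0.12,0.05,1]],
])

```text
time: 3.48
tcp_pos: [541.0, 171.4, 134.5]
tcp_rot: [[0.996, -0.093, 0.001], [-0.093, -0.996, 0.001], [0.001, -0.002, -1.0]]
contact_force: [0.5, -0.3, -3.3]
grip_width: 14.2
grip_force: 58.9
```

>>> move_arm([
  [[0,0,0,0.002,0.0314,0,1],[0,0,0,0.002,0.0314,0,1],[0,0,0,0.002,0.0314,-0.02,1],[0,0,0,0.002,0.0314,-0.04,1],[0,0,0,0.002,0.0314,-0.055,1]],
])

```text
time: 3.9
tcp_pos: [542.1, 201.6, 77.3]
tcp_rot: [[0.996, -0.091, -0.001], [-0.091, -0.996, 0.0], [-0.001, -0.0, -1.0]]
contact_force: [0.2, -1.0, -3.6]
grip_width: 14.0
grip_force: 59.2
```

>>> move_arm([
  [[0,0,0,0,0,-0.008,1],[0,0,0,0,0,-0.014,1],[0,0,0,0,0,-0.018,1],[0,0,0,0,0,-0.019,1],[0,0,0,0,0,-0.019,1]],
])

```text
time: 4.32
tcp_pos: [543.3, 201.4, 59.9]
tcp_rot: [[0.996, -0.092, 0.001], [-0.092, -0.996, 0.0], [0.0, -0.0, -1.0]]
contact_force: [-0.6, -0.7, -3.3]
grip_width: 14.1
grip_force: 59.3
```

>>> move_arm([
  [[0,0,0,0,0,-0.001,1],[0,0,0,0,0,-0.002,1],[0,0,0,0,0,-0.002,1],[0,0,0,0,0,-0.002,1],[0,0,0,0,0,-0.002,1]],
])

```text
time: 4.73
tcp_pos: [543.6, 201.3, 59.4]
tcp_rot: [[0.996, -0.091, 0.002], [-0.091, -0.996, 0.001], [0.002, -0.001, -1.0]]
contact_force: [-4.5, -2.5, 8.9]
grip_width: 13.8
grip_force: 60.7
```

>>> move_arm([
  [[0,0,0,0,0,0,-0.3],[0,0,0,0,0,0,-0.3],[0,0,0,0,0,0,-0.3],[0,0,0,0,0,0,-0.3],[0,0,0,0,0,0.005,-0.3]],
])

```text
time: 5.15
tcp_pos: [542.6, 201.1, 61.7]
tcp_rot: [[0.996, -0.092, -0.001], [-0.092, -0.996, -0.001], [-0.001, 0.001, -1.0]]
contact_force: [0.1, 0.3, -0.4]
grip_width: 55.1
grip_force: 0.0
```

>>> move_arm([
  [[0,0,0,0,0,0.03,-0.3],[0,0,0,0,0,0.07,-0.3],[0,0,0,0.003,0.01,0.09,-0.3],[0,0,0,0.007,0.04,0.09,-0.3],[0,0,0,0.0118,0.0738,0.09,-0.3]],
])

```text
time: 5.57
tcp_pos: [555.8, 275.6, 155.4]
tcp_rot: [[0.996, -0.094, 0.003], [-0.094, -0.996, 0.003], [0.003, -0.003, -1.0]]
contact_force: [0.7, 0.4, -0.1]
grip_width: 55.0
grip_force: 0.0
```

Run:
```python
from h import *
print(np.round(read_state()["tcp_pos"],1))
p,W=cloud(save="pics/t1.png")
R=(380,720,-20,400)
show(comps(W,87,112,R,40)[0])
show(comps(W,12,60,(300,720,-480,-160))[0])
```

```text
[555.8 275.6 155.4]
89.0 680.8 263.6 46.7 14.7 86.0 103.9 1.0
87.0 669.1 188.9 44.7 15.2 83.0 105.4 2.0
185.0 618.6 269.5 59.8 37.9 -4.1 100.3 12.0
237.0 601.2 193.9 62.1 35.7 -4.8 106.5 27.0
250.0 492.9 281.3 65.9 39.3 -9.0 99.8 38.0
241.0 483.1 204.9 59.5 37.4 -6.2 107.7 39.0
85.0 428.7 285.7 45.7 13.8 85.9 104.0 54.0
85.0 418.4 211.1 46.6 17.0 82.3 102.5 64.0
1003.0 561.6 -416.5 267.5 48.3 4.3 49.7 1.0
979.0 533.1 -298.3 267.5 46.4 -4.5 49.2 2.0
949.0 480.1 -212.6 267.8 45.0 -13.0 49.1 3.0
144.0 329.3 -365.1 59.7 20.7 5.5 33.1 10.0
```

View pics/t1.png

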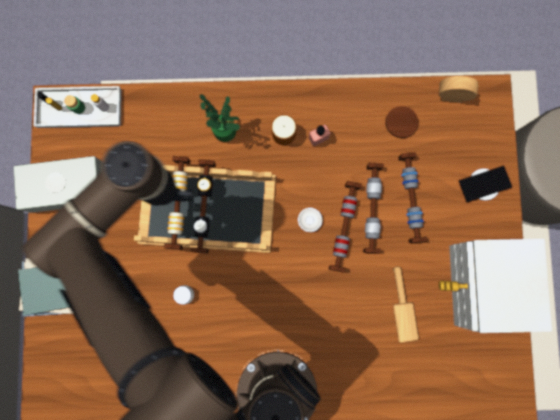

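The watch bar sits in place 3 (blocks at about (206,165) and (200,245)), and nothing else has moved. Next I move the bangle bar from place 4 to place 1.

>>> move_arm([
  [[0,0,0,-0.001,0,-0.035,-0.3],[0,0,0,-0.001,0,-0.065,-0.3],[0,0,0,-0.001,0,-0.085,-0.3],[0,0,0,-0.001,0,-0.095,-0.3],[0,0,0,-0.001,0,-0.097,-0.3]],
])

```text
time: 6.03
tcp_pos: [552.9, 274.4, 53.3]
tcp_rot: [[0.996, -0.092, -0.003], [-0.092, -0.996, -0.003], [-0.002, 0.003, -1.0]]
contact_force: [-0.5, -0.1, -0.7]
grip_width: 55.3
grip_force: 0.0
```

>>> move_arm([
  [[0,0,0,0,0,0,-0.3],[0,0,0,0,0,0,1],[0,0,0,0,0,0,1],[0,0,0,0,0,0,1],[0,0,0,0,0,0,1]],
])

```text
time: 6.45
tcp_pos: [554.8, 276.5, 56.9]
tcp_rot: [[0.996, -0.091, 0.003], [-0.091, -0.996, 0.003], [0.003, -0.003, -1.0]]
contact_force: [-1.0, 2.9, 2.5]
grip_width: 14.3
grip_force: 58.4
```

>>> move_arm([
  [[0,0,0,0,0,0,1],[0,0,0,0,0,0,1],[0,0,0,0,0,0.005,1],[0,0,0,0,0,0.015,1],[0,0,0,0,0,0.03,1]],
])

```text
time: 6.87
tcp_pos: [552.4, 273.7, 84.4]
tcp_rot: [[0.996, -0.092, -0.003], [-0.092, -0.996, -0.003], [-0.003, 0.003, -1.0]]
contact_force: [0.4, 0.8, -2.1]
grip_width: 13.8
grip_force: 58.5
```

>>> move_arm([
  [[0,0,0,0,0,0.03,1],[0,0,0,0,0,0.06,1],[0,0,0,0,0,0.08,1],[0,0,0,-0.001,-0.01,0.09,1],[0,0,0,-0.003,-0.027,0.09,1]],
])

```text
time: 7.28
tcp_pos: [551.6, 248.7, 177.9]
tcp_rot: [[0.996, -0.09, 0.003], [-0.09, -0.996, 0.002], [0.003, -0.002, -1.0]]
contact_force: [0.3, -0.5, -2.4]
grip_width: 13.9
grip_force: 58.6
```

>>> move_arm([
  [[0,0,0,-0.0045,-0.04,0,1],[0,0,0,-0.009,-0.08,0,1],[0,0,0,-0.0135,-0.12,0,1],[0,0,0,-0.018,-0.16,0,1],[0,0,0,-0.0226,-0.2,0,1]],
])

```text
time: 7.7
tcp_pos: [525.5, 44.8, 173.7]
tcp_rot: [[0.996, -0.092, -0.003], [-0.092, -0.996, -0.001], [-0.003, 0.001, -1.0]]
contact_force: [1.1, -0.7, -2.8]
grip_width: 13.9
grip_force: 58.7
```

>>> move_arm([
  [[0,0,0,0,0,0,1],[0,0,0,0,0,-0.03,1],[0,0,0,0,0,-0.06,1],[0,0,0,0,0,-0.085,1],[0,0,0,0,0,-0.1,1]],
])

```text
time: 8.12
tcp_pos: [524.5, 45.6, 71.5]
tcp_rot: [[0.996, -0.094, -0.006], [-0.094, -0.996, -0.002], [-0.006, 0.002, -1.0]]
contact_force: [-0.4, -0.1, -1.7]
grip_width: 13.9
grip_force: 59.1
```

>>> move_arm([
  [[0,0,0,0,0,-0.008,1],[0,0,0,0,0,-0.014,1],[0,0,0,0,0,-0.018,1],[0,0,0,0,0,-0.02,1],[0,0,0,0,0,-0.02,1]],
])

```text
time: 8.53
tcp_pos: [529.1, 49.3, 57.3]
tcp_rot: [[0.996, -0.091, 0.003], [-0.091, -0.996, 0.002], [0.003, -0.002, -1.0]]
contact_force: [-5.8, 7.2, 10.4]
grip_width: 13.9
grip_force: 60.3
```

>>> move_arm([
  [[0,0,0,0,0,0,-0.3],[0,0,0,0,0,0,-0.3],[0,0,0,0,0,0,-0.3],[0,0,0,0,0,0,-0.3],[0,0,0,0,0,0.01,-0.3]],
])

```text
time: 8.95
tcp_pos: [527.0, 47.5, 64.1]
tcp_rot: [[0.996, -0.092, -0.003], [-0.092, -0.996, -0.001], [-0.003, 0.001, -1.0]]
contact_force: [-0.3, -0.5, -0.2]
grip_width: 55.8
grip_force: 0.0
```

>>> move_arm([
  [[0,0,0,0,0,0.03,-0.3],[0,0,0,0,0,0.065,-0.3],[0,0,0,0.002,0.02,0.08,-0.3],[0,0,0,0.005,0.05,0.08,-0.3],[0,0,0,0.0085,0.09,0.08,-0.3]],
])

```text
time: 9.37
tcp_pos: [537.3, 137.9, 148.0]
tcp_rot: [[0.996, -0.094, 0.003], [-0.094, -0.996, 0.002], [0.003, -0.002, -1.0]]
contact_force: [0.6, -0.8, -0.2]
grip_width: 55.7
grip_force: 0.0
```

>>> move_arm([
  [[0,0,0,0.003,0.03,0,-0.3],[0,0,0,0.006,0.061,0,-0.3],[0,0,0,0.006,0.061,0,-0.3],[0,0,0,0.006,0.061,0,-0.3],[0,0,0,0.006,0.061,0,-0.3]],
])

```text
time: 9.78
tcp_pos: [542.5, 199.0, 145.5]
tcp_rot: [[0.996, -0.091, -0.0], [-0.091, -0.996, -0.0], [-0.0, 0.0, -1.0]]
contact_force: [-0.4, -0.5, -1.0]
grip_width: 55.5
grip_force: 0.0
```

Run:
```python
from h import *
print(np.round(read_state()["tcp_pos"],1))
p,W=cloud()
R=(380,720,-20,400)
show(comps(W,87,112,R,40)[0])
show(comps(W,12,60,(300,720,-480,-160))[0])
```

```text
[542.5 199.  145.5]
87.0 668.6 188.8 43.7 14.4 83.7 103.4 1.0
85.0 654.8 39.0 43.7 15.1 88.5 104.0 2.0
111.0 611.1 183.0 60.4 30.3 24.6 107.8 20.0
241.0 590.6 43.2 64.2 40.7 -5.9 100.8 25.0
244.0 483.8 205.1 63.3 37.8 -0.8 106.9 33.0
252.0 475.1 51.7 71.7 40.6 -10.7 100.0 34.0
84.0 416.5 210.9 46.8 13.8 84.6 103.3 60.0
81.0 405.6 60.0 43.2 18.6 84.8 103.3 63.0
999.0 561.6 -416.2 267.6 47.4 4.3 49.3 2.0
989.0 533.4 -299.2 268.6 46.9 -4.6 49.6 4.0
950.0 480.4 -212.6 268.5 45.5 -12.9 49.8 6.0
141.0 329.4 -365.4 59.6 21.0 5.0 33.2 10.0
```

>>> move_arm([
  [[0,0,0,0,0.001,-0.03,-0.3],[0,0,0,0,0.001,-0.06,-0.3],[0,0,0,0,0.001,-0.08,-0.3],[0,0,0,0,0.001,-0.088,-0.3],[0,0,0,0,0.001,-0.088,-0.3]],
])

```text
time: 10.25
tcp_pos: [541.7, 198.4, 55.7]
tcp_rot: [[0.996, -0.093, -0.003], [-0.093, -0.996, -0.002], [-0.003, 0.003, -1.0]]
contact_force: [-0.5, -0.2, 0.3]
grip_width: 55.2
grip_force: 0.0
```

>>> move_arm([
  [[0,0,0,0,0,0,1],[0,0,0,0,0,0,1],[0,0,0,0,0,0,1],[0,0,0,0,0,0,1],[0,0,0,0,0,0,1]],
])

```text
time: 10.67
tcp_pos: [543.8, 201.2, 59.0]
tcp_rot: [[0.996, -0.091, 0.003], [-0.091, -0.996, 0.002], [0.003, -0.002, -1.0]]
contact_force: [-1.2, 2.4, 7.2]
grip_width: 14.3
grip_force: 58.7
```

>>> move_arm([
  [[0,0,0,0,0,0.005,1],[0,0,0,0,0,0.015,1],[0,0,0,0,0,0.035,1],[0,0,0,0,0,0.055,1],[0,0,0,0,0,0.07,1]],
])

```text
time: 11.08
tcp_pos: [542.6, 199.9, 129.2]
tcp_rot: [[0.996, -0.092, 0.0], [-0.092, -0.996, -0.0], [0.0, 0.0, -1.0]]
contact_force: [0.5, 0.7, -3.4]
grip_width: 13.9
grip_force: 58.5
```

>>> move_arm([
  [[0,0,0,0.002,0.02,0,1],[0,0,0,0.005,0.05,0,1],[0,0,0,0.0076,0.0757,0,1],[0,0,0,0.0076,0.0757,-0.01,1],[0,0,0,0.0076,0.0757,-0.03,1]],
])

```text
time: 11.5
tcp_pos: [551.5, 278.1, 99.7]
tcp_rot: [[0.996, -0.09, 0.003], [-0.09, -0.996, 0.003], [0.003, -0.003, -1.0]]
contact_force: [0.3, -0.1, -3.7]
grip_width: 13.8
grip_force: 58.9
```

>>> move_arm([
  [[0,0,0,0,0,-0.018,1],[0,0,0,0,0,-0.029,1],[0,0,0,0,0,-0.036,1],[0,0,0,0,0,-0.04,1],[0,0,0,0,0,-0.04,1]],
])

```text
time: 11.92
tcp_pos: [550.9, 276.9, 59.0]
tcp_rot: [[0.996, -0.091, 0.002], [-0.091, -0.996, 0.001], [0.001, -0.001, -1.0]]
contact_force: [-4.2, 2.1, 3.1]
grip_width: 14.1
grip_force: 59.7
```

>>> move_arm([
  [[0,0,0,0,0,0,-0.3],[0,0,0,0,0,0,-0.3],[0,0,0,0,0,0,-0.3],[0,0,0,0,0,0.005,-0.3],[0,0,0,0,0,0.03,-0.3]],
])

```text
time: 12.33
tcp_pos: [548.3, 274.0, 84.1]
tcp_rot: [[0.996, -0.093, -0.005], [-0.093, -0.996, -0.004], [-0.005, 0.005, -1.0]]
contact_force: [0.2, 0.1, -1.0]
grip_width: 55.4
grip_force: 0.0
```

>>> move_arm([
  [[0,0,0,0,0,0.035,-0.3],[0,0,0,0,0,0.07,-0.3],[0,0,0,-0.004,-0.03,0.08,-0.3],[0,0,0,-0.01,-0.07,0.08,-0.3],[0,0,0,-0.0156,-0.1095,0.08,-0.3]],
])

```text
time: 12.75
tcp_pos: [534.9, 165.9, 168.9]
tcp_rot: [[0.996, -0.09, 0.002], [-0.09, -0.996, 0.001], [0.002, -0.002, -1.0]]
contact_force: [0.4, -0.2, -0.4]
grip_width: 55.4
grip_force: 0.0
```

>>> move_arm([
  [[0,0,0,-0.006,-0.039,0,-0.3],[0,0,0,-0.012,-0.078,0,-0.3],[0,0,0,-0.018,-0.117,0,-0.3],[0,0,-4,-0.023,-0.156,0,-0.3],[0,0,-7.8,-0.028,-0.19,0,-0.3]],
])

```text
time: 13.17
tcp_pos: [506.0, -25.8, 168.1]
tcp_rot: [[0.973, -0.229, 0.001], [-0.229, -0.973, 0.0], [0.001, -0.0, -1.0]]
contact_force: [0.8, 0.1, 0.1]
grip_width: 55.5
grip_force: 0.0
```

>>> move_arm([
  [[0,0,0,-0.005,-0.039,0,-0.3],[0,0,0,-0.011,-0.078,0,-0.3],[0,0,0,-0.017,-0.117,0,-0.3],[0,0,0,-0.022,-0.156,0,-0.3],[0,0,0,-0.027,-0.19,0,-0.3]],
])

```text
time: 13.58
tcp_pos: [479.1, -216.0, 168.1]
tcp_rot: [[0.974, -0.226, 0.001], [-0.226, -0.974, -0.0], [0.001, 0.0, -1.0]]
contact_force: [1.3, 0.4, -0.3]
grip_width: 55.3
grip_force: 0.0
```

Run:
```python
from h import *
print(np.round(read_state()["tcp_pos"],1))
p,W=cloud()
show(comps(W,87,112,(380,720,-20,400),40)[0])
show(comps(W,12,60,(300,720,-480,-160))[0])
p,W=cloud("scene")
show(comps(W,12,60,(300,720,-480,-160))[0])
```

```text
[ 479.1 -216.   168.1]
87.0 676.4 264.2 44.6 16.2 82.4 102.4 1.0
83.0 655.4 38.9 43.8 13.8 86.0 104.9 2.0
238.0 611.3 268.9 62.3 38.3 -1.9 106.4 23.0
246.0 489.7 280.2 60.1 37.7 -0.6 106.4 38.0
119.0 463.5 62.2 51.6 20.7 -0.8 100.0 39.0
85.0 424.1 285.7 44.7 14.5 86.5 102.9 62.0
986.0 561.6 -416.4 267.7 47.5 4.1 48.9 1.0
123.0 652.0 -308.7 47.3 26.8 88.4 50.6 2.0
482.0 418.1 -196.7 140.3 45.3 -11.9 48.9 4.0
257.0 434.8 -289.8 71.0 46.4 -3.1 50.7 5.0
142.0 329.3 -365.2 59.9 20.3 6.6 32.6 8.0
89.0 330.6 -366.5 62.5 17.6 5.9 29.0 3.0
877.0 481.8 -214.8 272.0 46.4 -12.8 45.3 4.0
963.0 533.9 -300.4 274.5 46.4 -4.4 45.7 5.0
1027.0 563.6 -418.1 273.2 47.3 4.4 46.0 6.0
```

>>> move_arm([
  [[0,0,0,0.002,0.0025,-0.03,-0.3],[0,0,0,0.002,0.0025,-0.06,-0.3],[0,0,0,0.002,0.0025,-0.09,-0.3],[0,0,0,0.002,0.0025,-0.115,-0.3],[0,0,0,0.002,0.0025,-0.13,-0.3]],
])

```text
time: 14.1
tcp_pos: [480.4, -210.7, 35.1]
tcp_rot: [[0.974, -0.226, -0.003], [-0.226, -0.974, 0.0], [-0.003, 0.0, -1.0]]
contact_force: [0.6, -0.9, -0.3]
grip_width: 55.4
grip_force: 0.0
```

>>> move_arm([
  [[0,0,0,0,0,-0.013,-0.3],[0,0,0,0,0,-0.024,-0.3],[0,0,0,0,0,-0.03,-0.3],[0,0,0,0,0,-0.031,-0.3],[0,0,0,0,0,-0.031,-0.3]],
])

```text
time: 14.52
tcp_pos: [481.9, -211.0, 6.5]
tcp_rot: [[0.974, -0.226, -0.0], [-0.226, -0.974, -0.0], [-0.0, 0.0, -1.0]]
contact_force: [-0.4, 0.7, -0.2]
grip_width: 55.6
grip_force: 0.0
```

>>> move_arm([
  [[0,0,0,0,0,0,1],[0,0,0,0,0,0,1],[0,0,0,0,0,0,1],[0,0,0,0,0,0,1],[0,0,0,0,0,0,1]],
])

```text
time: 14.93
tcp_pos: [482.2, -211.3, 7.2]
tcp_rot: [[0.974, -0.226, 0.001], [-0.226, -0.974, -0.0], [0.001, -0.0, -1.0]]
contact_force: [-0.6, 0.5, 5.4]
grip_width: 13.5
grip_force: 58.4
```

>>> move_arm([
  [[0,0,0,0,0,0.005,1],[0,0,0,0,0,0.02,1],[0,0,0,0,0,0.05,1],[0,0,0,0,0,0.085,1],[0,0,0,0,0,0.12,1]],
])

```text
time: 15.35
tcp_pos: [480.7, -211.0, 127.5]
tcp_rot: [[0.974, -0.226, -0.002], [-0.226, -0.974, 0.0], [-0.002, 0.0, -1.0]]
contact_force: [0.7, -0.3, -2.0]
grip_width: 13.8
grip_force: 58.5
```

>>> move_arm([
  [[0,0,0,0.003,0.015,0.025,1],[0,0,2,0.008,0.052,0.045,1],[0,0,4,0.013,0.09,0.05,1],[0,0,6,0.018,0.128,0.05,1],[0,0,7.8,0.023,0.167,0.05,1]],
])

```text
time: 15.77
tcp_pos: [504.5, -42.6, 177.6]
tcp_rot: [[0.996, -0.091, 0.002], [-0.091, -0.996, 0.001], [0.002, -0.001, -1.0]]
contact_force: [1.1, -0.9, -2.2]
grip_width: 14.0
grip_force: 58.9
```

>>> move_arm([
  [[0,0,0,0.005,0.04,0,1],[0,0,0,0.01,0.08,0,1],[0,0,0,0.015,0.12,0,1],[0,0,0,0.02,0.16,0,1],[0,0,0,0.026,0.198,0,1]],
])

```text
time: 16.18
tcp_pos: [530.0, 155.9, 176.7]
tcp_rot: [[0.996, -0.091, -0.0], [-0.091, -0.996, 0.0], [-0.0, -0.0, -1.0]]
contact_force: [1.6, -0.5, -1.6]
grip_width: 14.1
grip_force: 58.9
```

>>> move_arm([
  [[0,0,0,0.005,0.04,0,1],[0,0,0,0.01,0.08,0,1],[0,0,0,0.015,0.12,0,1],[0,0,0,0.02,0.16,0,1],[0,0,0,0.0266,0.198,0,1]],
])

```text
time: 16.6
tcp_pos: [556.6, 353.8, 176.5]
tcp_rot: [[0.996, -0.091, -0.001], [-0.091, -0.996, 0.0], [-0.001, 0.0, -1.0]]
contact_force: [0.2, -0.8, -2.0]
grip_width: 14.0
grip_force: 58.9
```

>>> move_arm([
  [[0,0,0,0,0,0,1],[0,0,0,0,0,0,1],[0,0,0,0,0,0,1],[0,0,0,0,0,0,1],[0,0,0,0,0,0,1]],
])

```text
time: 17.02
tcp_pos: [557.2, 350.6, 176.7]
tcp_rot: [[0.996, -0.093, -0.0], [-0.093, -0.996, 0.0], [-0.0, -0.0, -1.0]]
contact_force: [-0.1, 0.1, -2.9]
grip_width: 13.7
grip_force: 59.0
```

Run:
```python
from h import *
print(np.round(read_state()["tcp_pos"],1))
p,W=cloud("scene",save="pics/s1.png")
show(comps(W,150,245,(380,750,280,460),30)[0])
p,W=cloud()
show(comps(W,150,245,(380,750,280,460),30)[0])
show(comps(W,12,60,(300,720,-480,-160))[0])
```

```text
[557.2 350.6 176.7]
140.0 446.5 348.4 49.8 27.9 -4.2 215.0 1.0
1041.0 595.1 339.5 193.1 95.5 -17.6 237.7 2.0
502.0 637.0 343.1 104.7 47.6 -6.5 217.9 1.0
628.0 489.8 349.4 141.3 51.5 -12.3 220.8 2.0
997.0 562.0 -416.4 268.4 47.3 4.2 49.3 1.0
977.0 551.8 -257.1 268.4 45.5 -4.3 49.2 2.0
142.0 329.2 -365.0 59.8 20.4 6.1 32.4 12.0
```

View pics/s1.png

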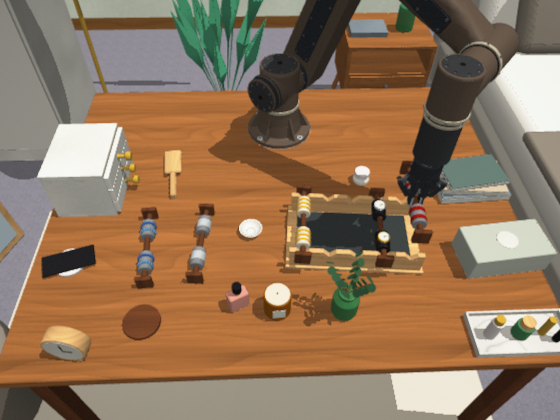

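The leather bar is held level over place 5. The cuff bar has been knocked aside and is now at (552,-257). Next I lower the leather bar.

>>> move_arm([
  [[0,0,0,0,0.001,-0.03,1],[0,0,0,0,0.001,-0.06,1],[0,0,0,0,0.001,-0.08,1],[0,0,0,0,0.001,-0.095,1],[0,0,0,0,0.001,-0.1,1]],
])

```text
time: 17.53
tcp_pos: [556.2, 351.1, 73.7]
tcp_rot: [[0.996, -0.093, -0.003], [-0.093, -0.996, -0.003], [-0.003, 0.003, -1.0]]
contact_force: [-0.4, -0.3, -2.3]
grip_width: 14.1
grip_force: 59.1
```

>>> move_arm([
  [[0,0,0,0,0,-0.007,1],[0,0,0,0,0,-0.013,1],[0,0,0,0,0,-0.017,1],[0,0,0,0,0,-0.019,1],[0,0,0,0,0,-0.019,1]],
])

```text
time: 17.95
tcp_pos: [557.7, 352.8, 59.3]
tcp_rot: [[0.996, -0.091, 0.001], [-0.091, -0.996, 0.0], [0.001, -0.0, -1.0]]
contact_force: [-2.8, -2.9, 5.9]
grip_width: 14.4
grip_force: 59.9
```

>>> move_arm([
  [[0,0,0,0,0,0,-0.3],[0,0,0,0,0,0,-0.3],[0,0,0,0,0,0,-0.3],[0,0,0,0,0,0.005,-0.3],[0,0,0,0,0,0.03,-0.3]],
])

```text
time: 18.37
tcp_pos: [555.3, 351.2, 83.8]
tcp_rot: [[0.996, -0.092, -0.005], [-0.092, -0.996, -0.004], [-0.005, 0.005, -1.0]]
contact_force: [-0.0, -0.6, -1.7]
grip_width: 55.0
grip_force: 0.0
```

>>> move_arm([
  [[0,0,0,0,0,0.035,-0.3],[0,0,0,0,0,0.07,-0.3],[0,0,0,-0.001,-0.03,0.08,-0.3],[0,0,0,-0.002,-0.065,0.08,-0.3],[0,0,1,-0.003,-0.1,0.08,-0.3]],
])

```text
time: 18.78
tcp_pos: [554.6, 252.8, 169.0]
tcp_rot: [[0.997, -0.073, 0.002], [-0.073, -0.997, 0.002], [0.002, -0.002, -1.0]]
contact_force: [0.7, -0.2, -1.0]
grip_width: 55.2
grip_force: 0.0
```

>>> move_arm([
  [[0,0,0,0,-0.04,0,-0.3],[0,0,0,0,-0.08,0,-0.3],[0,0,0,0,-0.12,0,-0.3],[0,0,0,0,-0.16,0,-0.3],[0,0,0,0,-0.2,0,-0.3]],
])

```text
time: 19.2
tcp_pos: [554.1, 51.2, 168.1]
tcp_rot: [[0.997, -0.074, 0.001], [-0.074, -0.997, 0.0], [0.001, -0.0, -1.0]]
contact_force: [0.6, -0.1, 0.4]
grip_width: 55.7
grip_force: 0.0
```

>>> move_arm([
  [[0,0,0,-0.001,-0.04,0,-0.3],[0,0,0,-0.002,-0.08,0,-0.3],[0,0,0,-0.003,-0.12,0,-0.3],[0,0,0,-0.003,-0.16,0,-0.3],[0,0,0,-0.003,-0.2,0,-0.3]],
])

```text
time: 19.62
tcp_pos: [551.2, -149.0, 168.1]
tcp_rot: [[0.997, -0.074, 0.001], [-0.074, -0.997, -0.0], [0.001, -0.0, -1.0]]
contact_force: [0.4, 0.9, 0.1]
grip_width: 55.4
grip_force: 0.0
```

>>> move_arm([
  [[0,0,0,0,-0.04,0,-0.3],[0,0,0,0,-0.08,0,-0.3],[0,0,0,0,-0.108,0,-0.3],[0,0,0,0,-0.108,0,-0.3],[0,0,0,0,-0.108,0,-0.3]],
])

```text
time: 20.03
tcp_pos: [551.0, -256.8, 167.3]
tcp_rot: [[0.997, -0.077, -0.0], [-0.077, -0.997, -0.0], [-0.0, 0.0, -1.0]]
contact_force: [-0.1, 0.4, -0.3]
grip_width: 55.6
grip_force: 0.0
```

Run:
```python
from h import *
print(np.round(read_state()["tcp_pos"],1))
p,W=cloud()
show(comps(W,87,112,(380,720,-20,440),40)[0])
p,W=cloud("scene")
show(comps(W,12,60,(300,720,-480,-160))[0])
```

```text
[ 551.  -256.8  167.3]
88.0 682.1 340.2 46.8 15.6 85.4 102.7 1.0
83.0 675.7 263.8 46.1 15.1 84.2 102.7 2.0
73.0 653.9 42.0 38.2 15.5 86.8 103.3 4.0
230.0 615.4 345.1 58.5 38.6 -7.7 99.7 26.0
238.0 609.3 269.5 60.3 36.1 -2.3 107.2 27.0
245.0 588.2 42.8 61.9 39.1 -6.5 101.1 32.0
244.0 495.3 357.0 58.2 38.1 -1.6 100.0 49.0
248.0 492.7 279.2 66.0 35.8 -6.2 107.2 50.0
247.0 468.8 54.9 62.8 40.2 -2.4 100.8 54.0
81.0 429.7 361.4 47.5 13.9 84.9 103.6 67.0
84.0 427.0 285.2 44.0 19.9 82.6 104.5 68.0
79.0 403.1 60.0 42.9 13.8 84.7 103.1 86.0
929.0 553.8 -259.2 270.8 45.6 -4.1 45.6 5.0
1034.0 563.3 -418.0 273.2 48.3 4.8 45.8 6.0
```

>>> move_arm([
  [[0,0,0,0.001,0,-0.03,-0.3],[0,0,0,0.001,0,-0.06,-0.3],[0,0,0,0.001,0,-0.09,-0.3],[0,0,0,0.001,0,-0.115,-0.3],[0,0,0,0.001,0,-0.13,-0.3]],
])

```text
time: 20.55
tcp_pos: [551.2, -253.3, 34.9]
tcp_rot: [[0.997, -0.073, -0.003], [-0.073, -0.997, 0.001], [-0.003, -0.001, -1.0]]
contact_force: [0.9, -0.6, 0.1]
grip_width: 55.2
grip_force: 0.0
```

>>> move_arm([
  [[0,0,0,0,0,-0.013,-0.3],[0,0,0,0,0,-0.024,-0.3],[0,0,0,0,0,-0.03,-0.3],[0,0,0,0,0,-0.031,-0.3],[0,0,0,0,0,-0.031,-0.3]],
])

```text
time: 20.97
tcp_pos: [552.6, -254.7, 6.5]
tcp_rot: [[0.997, -0.073, 0.0], [-0.073, -0.997, -0.0], [0.0, 0.0, -1.0]]
contact_force: [0.6, -0.5, 0.5]
grip_width: 55.3
grip_force: 0.0
```

>>> move_arm([
  [[0,0,0,0,0,0,1],[0,0,0,0,0,0,1],[0,0,0,0,0,0,1],[0,0,0,0,0,0,1],[0,0,0,0,0,0,1]],
])

```text
time: 21.38
tcp_pos: [552.9, -255.5, 7.4]
tcp_rot: [[0.997, -0.074, 0.002], [-0.074, -0.997, -0.0], [0.002, 0.0, -1.0]]
contact_force: [-1.8, 0.8, 5.6]
grip_width: 14.4
grip_force: 58.4
```

>>> move_arm([
  [[0,0,0,0,0,0.005,1],[0,0,0,0,0,0.02,1],[0,0,0,0,0,0.05,1],[0,0,0,0,0,0.085,1],[0,0,0,0,0,0.12,1]],
])

```text
time: 21.8
tcp_pos: [551.1, -254.9, 126.8]
tcp_rot: [[0.997, -0.075, -0.003], [-0.075, -0.997, 0.001], [-0.003, -0.001, -1.0]]
contact_force: [1.1, 0.0, -3.7]
grip_width: 14.1
grip_force: 58.6
```

>>> move_arm([
  [[0,0,0,0,0.015,0.025,1],[0,0,0,-0.001,0.05,0.045,1],[0,0,-1,-0.002,0.085,0.05,1],[0,0,-1,-0.003,0.12,0.05,1],[0,0,-1,-0.003,0.155,0.05,1]],
])

```text
time: 22.22
tcp_pos: [548.5, -98.7, 177.0]
tcp_rot: [[0.996, -0.093, 0.001], [-0.093, -0.996, 0.001], [0.001, -0.001, -1.0]]
contact_force: [0.4, -0.4, -4.0]
grip_width: 14.1
grip_force: 58.9
```

>>> move_arm([
  [[0,0,0,0,0.04,0,1],[0,0,0,-0.001,0.08,0,1],[0,0,0,-0.002,0.12,0,1],[0,0,0,-0.003,0.16,0,1],[0,0,0,-0.003,0.2,0,1]],
])

```text
time: 22.63
tcp_pos: [545.1, 101.6, 176.3]
tcp_rot: [[0.996, -0.092, -0.001], [-0.092, -0.996, 0.0], [-0.001, -0.0, -1.0]]
contact_force: [1.7, -0.3, -3.7]
grip_width: 13.9
grip_force: 58.9
```

>>> move_arm([
  [[0,0,0,-0.001,0.04,0,1],[0,0,0,-0.002,0.075,0,1],[0,0,0,-0.003,0.1005,0,1],[0,0,0,-0.003,0.1005,0,1],[0,0,0,-0.003,0.1005,0,1]],
])

```text
time: 23.05
tcp_pos: [542.5, 201.6, 175.7]
tcp_rot: [[0.996, -0.089, -0.001], [-0.089, -0.996, -0.0], [-0.001, 0.001, -1.0]]
contact_force: [-1.2, -0.4, -3.4]
grip_width: 14.0
grip_force: 59.0
```

>>> move_arm([
  [[0,0,0,0,0,0,1],[0,0,0,0,0,-0.02,1],[0,0,0,0,0,-0.04,1],[0,0,0,0,0,-0.06,1],[0,0,0,0,0,-0.07,1]],
])

```text
time: 23.47
tcp_pos: [542.0, 198.2, 104.1]
tcp_rot: [[0.996, -0.094, -0.003], [-0.094, -0.996, -0.001], [-0.003, 0.002, -1.0]]
contact_force: [-0.9, -0.4, -4.0]
grip_width: 13.7
grip_force: 59.0
```

Commanded is about (543, 200.5, 106). I lower to about 58.

>>> move_arm([
  [[0,0,0,0,0,-0.015,1],[0,0,0,0,0,-0.028,1],[0,0,0,0,0,-0.038,1],[0,0,0,0,0,-0.045,1],[0,0,0,0,0,-0.048,1]],
])

```text
time: 23.88
tcp_pos: [544.2, 200.9, 59.3]
tcp_rot: [[0.996, -0.091, 0.002], [-0.091, -0.996, 0.001], [0.002, -0.001, -1.0]]
contact_force: [-10.4, 5.3, 20.9]
grip_width: 14.0
grip_force: 61.7
```

>>> move_arm([
  [[0,0,0,0,0,0,1],[0,0,0,0,0,0,1],[0,0,0,0,0,0,-0.3],[0,0,0,0,0,0,-0.3],[0,0,0,0,0,0,-0.3]],
])

```text
time: 24.3
tcp_pos: [543.5, 200.1, 58.6]
tcp_rot: [[0.996, -0.092, 0.0], [-0.092, -0.996, -0.0], [0.0, 0.0, -1.0]]
contact_force: [0.4, -0.1, 0.7]
grip_width: 49.4
grip_force: 0.0
```

>>> move_arm([
  [[0,0,0,0,0,0,-0.3],[0,0,0,0,0,0.02,-0.3],[0,0,0,0,0,0.055,-0.3],[0,0,0,0,0,0.09,-0.3],[0,0,0,0,-0.02,0.11,-0.3]],
])

```text
time: 24.72
tcp_pos: [545.1, 182.5, 172.1]
tcp_rot: [[0.996, -0.089, 0.004], [-0.089, -0.996, 0.002], [0.004, -0.002, -1.0]]
contact_force: [0.7, 0.2, 0.1]
grip_width: 55.9
grip_force: 0.0
```

Run:
```python
from h import *
print(np.round(read_state()["tcp_pos"],1))
p,W=cloud()
show(comps(W,87,112,(380,720,-20,440),40)[0])
show(comps(W,12,60,(300,720,-480,-160))[0])
```

```text
[545.1 182.5 172.1]
77.0 669.9 189.0 44.7 15.1 86.6 103.4 2.0
86.0 655.2 37.9 45.8 14.5 85.0 104.4 3.0
236.0 590.5 44.0 63.0 40.1 -9.0 100.3 25.0
235.0 492.4 279.8 61.7 36.4 -3.6 107.1 36.0
248.0 486.0 204.5 64.2 40.4 -5.2 100.8 38.0
244.0 469.5 52.9 60.1 39.9 -10.5 100.0 41.0
81.0 476.8 350.1 42.1 22.5 -49.9 99.8 42.0
84.0 429.6 361.6 45.6 13.8 85.0 103.7 61.0
84.0 424.3 286.3 44.1 14.7 85.2 103.8 70.0
85.0 418.5 211.1 45.5 16.7 84.1 105.0 77.0
77.0 403.1 60.0 42.8 11.8 89.2 105.0 81.0
995.0 562.2 -419.1 268.5 52.6 4.4 49.7 1.0
141.0 329.1 -365.4 60.0 21.2 6.6 31.6 12.0
```

>>> move_arm([
  [[0,0,0,0.001,-0.035,0,-0.3],[0,0,0,0.002,-0.075,0,-0.3],[0,0,0,0.003,-0.115,0,-0.3],[0,0,0,0.005,-0.155,0,-0.3],[0,0,0,0.006,-0.195,0,-0.3]],
])

```text
time: 25.18
tcp_pos: [548.9, -16.5, 168.4]
tcp_rot: [[0.996, -0.091, 0.0], [-0.091, -0.996, -0.0], [0.0, -0.0, -1.0]]
contact_force: [1.4, 0.8, -0.1]
grip_width: 55.3
grip_force: 0.0
```

>>> move_arm([
  [[0,0,2,0.001,-0.04,0,-0.3],[0,0,4,0.002,-0.08,0,-0.3],[0,0,6,0.003,-0.12,0,-0.3],[0,0,8,0.005,-0.16,0,-0.3],[0,0,9.6,0.007,-0.2,0,-0.3]],
])

```text
time: 25.6
tcp_pos: [555.8, -216.8, 168.4]
tcp_rot: [[0.997, 0.078, 0.0], [0.078, -0.997, -0.0], [0.0, 0.0, -1.0]]
contact_force: [1.0, -0.4, -0.8]
grip_width: 55.5
grip_force: 0.0
```

>>> move_arm([
  [[0,0,0,0.001,-0.04,0,-0.3],[0,0,0,0.002,-0.08,0,-0.3],[0,0,0,0.003,-0.12,0,-0.3],[0,0,0,0.005,-0.16,0,-0.3],[0,0,0,0.007,-0.2,0,-0.3]],
])

```text
time: 26.02
tcp_pos: [562.7, -416.8, 168.1]
tcp_rot: [[0.997, 0.076, -0.0], [0.076, -0.997, 0.0], [-0.0, -0.0, -1.0]]
contact_force: [1.9, 1.2, 0.0]
grip_width: 55.4
grip_force: 0.0
```

>>> move_arm([
  [[0,0,0,0,0,0,-0.3],[0,0,0,0,0,0,-0.3],[0,0,0,0,0,0,-0.3],[0,0,0,0,0,0,-0.3],[0,0,0,0,0,0,-0.3]],
])

```text
time: 26.43
tcp_pos: [563.5, -413.6, 168.7]
tcp_rot: [[0.997, 0.077, 0.0], [0.077, -0.997, -0.0], [0.0, 0.0, -1.0]]
contact_force: [-0.0, -1.0, -0.3]
grip_width: 55.4
grip_force: 0.0
```

Run:
```python
from h import *
s=read_state();print(np.round(s["tcp_pos"],1),np.round(s["tcp_rot"][:,0],3))
p,W=cloud("scene")
show(comps(W,12,60,(300,720,-480,-160))[0])
```

```text
[ 563.5 -413.6  168.7] [0.997 0.077 0.   ]
89.0 333.2 -366.4 64.4 17.5 5.7 26.7 1.0
989.0 564.8 -417.8 269.7 48.3 4.7 46.0 2.0
```

>>> move_arm([
  [[0,0,0,0,-0.002,-0.03,-0.3],[0,0,0,0,-0.002,-0.06,-0.3],[0,0,0,0,-0.002,-0.09,-0.3],[0,0,0,0,-0.002,-0.115,-0.3],[0,0,0,0,-0.002,-0.13,-0.3]],
])

```text
time: 26.9
tcp_pos: [562.3, -414.9, 35.5]
tcp_rot: [[0.997, 0.077, -0.003], [0.077, -0.997, 0.002], [-0.003, -0.002, -1.0]]
contact_force: [-1.0, -0.4, -0.2]
grip_width: 55.4
grip_force: 0.0
```

>>> move_arm([
  [[0,0,0,0,0,-0.013,-0.3],[0,0,0,0,0,-0.024,-0.3],[0,0,0,0,0,-0.03,-0.3],[0,0,0,0,0,-0.032,-0.3],[0,0,0,0,0,-0.032,-0.3]],
])

```text
time: 27.32
tcp_pos: [563.6, -416.6, 6.5]
tcp_rot: [[0.997, 0.076, 0.0], [0.076, -0.997, -0.0], [0.0, 0.0, -1.0]]
contact_force: [0.1, 0.8, -0.2]
grip_width: 55.2
grip_force: 0.0
```

>>> move_arm([
  [[0,0,0,0,0,0,1],[0,0,0,0,0,0,1],[0,0,0,0,0,0,1],[0,0,0,0,0,0,1],[0,0,0,0,0,0,1]],
])

```text
time: 27.73
tcp_pos: [563.8, -416.9, 7.4]
tcp_rot: [[0.997, 0.076, 0.001], [0.076, -0.997, -0.001], [0.001, 0.001, -1.0]]
contact_force: [-1.1, 1.5, 5.8]
grip_width: 14.2
grip_force: 58.5
```

>>> move_arm([
  [[0,0,0,0,0,0.005,1],[0,0,0,0,0,0.02,1],[0,0,0,0,0,0.05,1],[0,0,0,0,0,0.085,1],[0,0,0,0,0,0.12,1]],
])

```text
time: 28.15
tcp_pos: [562.2, -416.1, 126.4]
tcp_rot: [[0.997, 0.076, -0.003], [0.076, -0.997, 0.001], [-0.003, -0.002, -1.0]]
contact_force: [1.2, -0.7, -2.5]
grip_width: 13.9
grip_force: 58.6
```

>>> move_arm([
  [[0,0,0,-0.001,0.015,0.025,1],[0,0,-3,-0.003,0.05,0.045,1],[0,0,-5,-0.005,0.085,0.05,1],[0,0,-7,-0.007,0.12,0.05,1],[0,0,-9.6,-0.009,0.155,0.05,1]],
])

```text
time: 28.57
tcp_pos: [553.7, -260.2, 176.7]
tcp_rot: [[0.996, -0.094, 0.001], [-0.094, -0.996, 0.0], [0.001, -0.0, -1.0]]
contact_force: [1.2, 0.5, -2.4]
grip_width: 13.9
grip_force: 58.9
```

>>> move_arm([
  [[0,0,0,-0.002,0.04,0,1],[0,0,0,-0.004,0.08,0,1],[0,0,0,-0.006,0.12,0,1],[0,0,0,-0.008,0.16,0,1],[0,0,0,-0.009,0.2,0,1]],
])

```text
time: 28.98
tcp_pos: [544.2, -59.9, 176.2]
tcp_rot: [[0.996, -0.092, -0.001], [-0.092, -0.996, 0.0], [-0.001, -0.0, -1.0]]
contact_force: [1.1, 0.1, -1.9]
grip_width: 14.2
grip_force: 58.8
```

>>> move_arm([
  [[0,0,0,-0.002,0.038,0,1],[0,0,0,-0.004,0.076,0,1],[0,0,0,-0.006,0.114,0,1],[0,0,0,-0.008,0.152,0,1],[0,0,0,-0.009,0.186,0,1]],
])

```text
time: 29.4
tcp_pos: [535.3, 126.4, 176.3]
tcp_rot: [[0.996, -0.091, -0.0], [-0.091, -0.996, 0.0], [-0.001, -0.0, -1.0]]
contact_force: [0.9, -0.5, -2.6]
grip_width: 13.9
grip_force: 58.8
```

>>> move_arm([
  [[0,0,0,0,0,0,1],[0,0,0,0,0,0,1],[0,0,0,0,0,0,1],[0,0,0,0,0,0,1],[0,0,0,0,0,0,1]],
])

```text
time: 29.82
tcp_pos: [536.2, 123.2, 176.2]
tcp_rot: [[0.996, -0.093, -0.0], [-0.093, -0.996, -0.0], [-0.0, 0.0, -1.0]]
contact_force: [0.5, -0.2, -2.3]
grip_width: 13.6
grip_force: 59.0
```

Run:
```python
from h import *
s=read_state();print(np.round(s["tcp_pos"],1),np.round(s["tcp_rot"][:,0],3))
p,W=cloud("scene",save="pics/s2.png")
```

```text
[536.2 123.2 176.2] [ 0.996 -0.093 -0.   ]
```

View pics/s2.png

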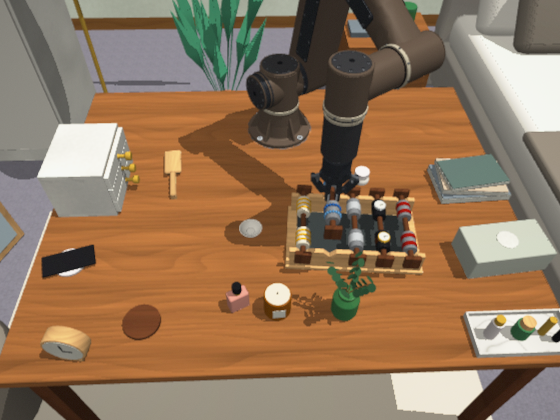

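The bead bar is held level over place 2 (about (333,215)), and the other four bars are seated. I lower it.

>>> move_arm([
  [[0,0,0,0,0.001,-0.03,1],[0,0,0,0,0.001,-0.06,1],[0,0,0,0,0.001,-0.08,1],[0,0,0,0,0.001,-0.095,1],[0,0,0,0,0.001,-0.1,1]],
])

```text
time: 30.28
tcp_pos: [535.0, 123.7, 73.8]
tcp_rot: [[0.996, -0.093, -0.004], [-0.093, -0.996, -0.002], [-0.003, 0.002, -1.0]]
contact_force: [-1.1, -0.4, -2.6]
grip_width: 13.7
grip_force: 59.1
```

>>> move_arm([
  [[0,0,0,0,0,-0.007,1],[0,0,0,0,0,-0.013,1],[0,0,0,0,0,-0.017,1],[0,0,0,0,0,-0.018,1],[0,0,0,0,0,-0.018,1]],
])

```text
time: 30.7
tcp_pos: [536.9, 125.5, 59.3]
tcp_rot: [[0.996, -0.091, 0.001], [-0.091, -0.996, 0.0], [0.001, -0.001, -1.0]]
contact_force: [-0.9, -1.5, 0.8]
grip_width: 13.9
grip_force: 59.4
```

>>> move_arm([
  [[0,0,0,0,0,-0.001,1],[0,0,0,0,0,-0.001,1],[0,0,0,0,0,-0.001,-0.3],[0,0,0,0,0,-0.001,-0.3],[0,0,0,0,0,-0.001,-0.3]],
])

```text
time: 31.12
tcp_pos: [536.8, 125.6, 57.8]
tcp_rot: [[0.996, -0.092, 0.001], [-0.092, -0.996, 0.001], [0.001, -0.001, -1.0]]
contact_force: [0.6, 0.1, 0.9]
grip_width: 49.7
grip_force: 0.0
```

>>> move_arm([
  [[0,0,0,0,0,0,-0.3],[0,0,0,0,0,0.02,-0.3],[0,0,0,0,0,0.055,-0.3],[0,0,0,0,0,0.09,-0.3],[0,0,0,0,0,0.12,-0.3]],
])

```text
time: 31.53
tcp_pos: [536.5, 125.3, 179.3]
tcp_rot: [[0.996, -0.091, 0.001], [-0.091, -0.996, -0.0], [0.001, -0.0, -1.0]]
contact_force: [0.4, 0.1, -0.0]
grip_width: 55.2
grip_force: 0.0
```

>>> move_arm([
  [[0,0,0,0,-0.04,0.01,-0.3],[0,0,0,0,-0.08,0.02,-0.3],[0,0,0,0,-0.12,0.03,-0.3],[0,0,0,0,-0.16,0.04,-0.3],[0,0,0,0,-0.2,0.05,-0.3]],
])

```text
time: 31.95
tcp_pos: [536.0, -76.3, 228.1]
tcp_rot: [[0.996, -0.091, 0.001], [-0.091, -0.996, 0.0], [0.001, -0.0, -1.0]]
contact_force: [1.2, 0.4, -0.2]
grip_width: 55.6
grip_force: 0.0
```

>>> move_arm([
  [[0,0,0,0,-0.04,0,-0.3],[0,0,0,0,-0.08,0,-0.3],[0,0,0,0,-0.12,0,-0.3],[0,0,0,0,-0.16,0,-0.3],[0,0,0,0,-0.2,0,-0.3]],
])

```text
time: 32.37
tcp_pos: [536.0, -276.7, 227.4]
tcp_rot: [[0.996, -0.092, 0.0], [-0.092, -0.996, -0.0], [0.0, -0.0, -1.0]]
contact_force: [1.2, 0.7, -1.3]
grip_width: 55.3
grip_force: 0.0
```

Run:
```python
from h import *
p,W=cloud(save="pics/t2.png")
show(comps(W,87,112,(380,720,-20,440),40)[0])
show(comps(W,12,300,(200,900,-450,480))[0])
```

```text
91.0 682.2 339.0 44.0 17.8 -89.1 103.4 1.0
84.0 676.1 263.4 45.0 15.6 85.6 103.1 2.0
86.0 669.0 189.1 46.0 15.1 83.1 103.3 3.0
84.0 661.2 114.1 44.1 15.4 88.5 103.5 4.0
90.0 651.5 39.3 44.1 22.8 88.1 103.1 5.0
228.0 613.6 344.9 61.8 38.6 -3.6 100.1 31.0
239.0 610.3 270.2 65.2 35.8 -6.7 105.8 32.0
237.0 602.0 193.2 59.1 38.1 -0.4 100.9 37.0
241.0 594.0 118.3 59.4 40.9 -6.7 100.6 41.0
240.0 589.0 43.4 59.4 40.4 -6.3 100.1 42.0
234.0 495.8 355.8 59.0 37.6 -3.6 100.0 66.0
242.0 489.8 280.6 60.7 36.0 -4.2 106.8 68.0
246.0 483.8 205.3 63.1 37.8 -0.2 100.8 69.0
242.0 475.4 131.0 61.4 40.1 -6.6 100.6 73.0
235.0 470.0 53.9 61.0 37.2 -1.1 100.2 74.0
85.0 430.5 361.9 47.1 15.7 84.7 102.0 96.0
83.0 423.9 286.4 44.3 14.0 85.1 103.4 106.0
81.0 417.1 211.5 46.2 13.7 83.9 102.9 116.0
82.0 409.0 136.0 43.5 14.1 85.8 102.9 118.0
77.0 402.3 60.2 42.9 13.8 87.1 102.9 122.0
1024.0 815.1 147.8 180.2 88.4 19.3 214.9 1.0
79.0 855.3 471.0 88.5 10.9 -2.7 26.7 2.0
491.0 800.8 -400.8 98.3 95.9 14.9 19.3 5.0
272.0 781.9 -31.1 72.7 48.6 -57.8 87.0 11.0
10904.0 543.0 200.1 399.9 269.6 84.7 100.1 26.0
614.0 277.7 -369.7 163.1 58.6 7.9 32.2 41.0
291.0 288.6 265.4 51.4 51.0 52.3 50.7 47.0
```

View pics/t2.png

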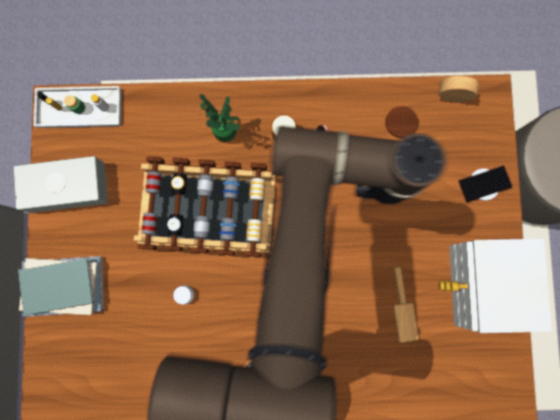

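All five bars are level in places 1–5 (block tops even at both ends, midpoints within 3 mm) and the arm is clear.

```bash
python3 -c "
from plant import hand_in
print(hand_in())"
```

```text
the job is handed in; nothing more can be done
None
```

I swapped the watch and bangle bars (watch now in place 4, bangle in place 1), laid the bead, cuff and leather bars in places 2, 3 and 5, and handed the job in at about 32 s; the judge gave no verdict back.

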